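# Shut a locking hand-lever air valve

### The job

Two hand-lever air valves are bolted to the bench, both with the lever leaning towards the robot. Shut the one whose lever ends in a round ball: lift its sprung locking collar, flip the lever right over to the far side and let go so that the collar drops fully home and locks it there. Leave the lever of the other valve, the one with the crossbar on top, as it is.

Things in the scene. Friction and masses are not known exactly. Their poses are not given: they have to be found in the camera images.
- ball_collar_grip (a point): On the lever's axis at mid-height of the locking collar to lift: a knurled steel sleeve, diameter 28 mm, from 19 mm below to 15 mm above this point. Moves with it. z: up along the lever; y: the lever's hinge axis; x: the way it flips. The hinge is 63 mm down z (plus the collar's lift). Above the collar: a 10 mm rod and a 22 mm black ball, its top 51 mm above this point (collar down).
- ball_lever (a joint): Angle of the ball-topped lever (rad) about its hinge 52 mm above the bench: 0 leaning 25 degrees to the robot (start), 0.873 leaning 25 degrees the other way (end of swing). Light friction keeps it where it is put. With the collar down it is locked at either end, with about 4 degrees of play. Valve: aluminium block on a 110 x 80 mm steel foot; gate 28 mm wide below the collar.
- ball_collar (a joint): Lift of the collar along the lever (m): 0 down and locked, 0.012 fully up. A spring pushes it down, with 3.3 N when down and 5 N when fully up. It must be up by more than 7 mm for the lever to pass the gate; let go within 4 degrees of either end of the swing, it drops home by itself.
- bar_lever (a joint): Lever angle (rad) of the other valve, built the same but with a black crossbar, 46 mm long and 12 mm thick, on top instead of the ball. 0 at the start, leaning to the robot; to stay there. Beware: a vice on the bench's front edge at the right (y below -0.35), and a lamp shade over the middle of the bench (x 0.55 to 0.70, y -0.03 to 0.13, from z 0.38 up): keep to its near side.

How it is judged:
On the way:
1. the ball lever's collar is lifted while the lever is still on the robot's side (value of joint ball_collar above 0.006 m and value of joint ball_lever below 0.2 rad), for 0.05 s.
At the end, for the whole second after the job is handed in: The ball-topped lever leans to the far side (beyond 0.75 of 0.873 rad), still, with its collar home (within 3 mm of fully down), and the crossbar lever is still on the robot's side (below 0.12 rad) (value of joint ball_lever above 0.75 rad and value of joint ball_collar below 0.003 m and velocity of joint ball_lever between -0.05 and 0.05 rad/s and value of joint bar_lever below 0.12 rad); the robot touches nothing.
It fails at once if the crossbar lever is flipped or forced out of its locked place (value of joint bar_lever above 0.2 rad).
It also fails if it takes over 38 s, if anything falls off the work surface, if the arm or the gripper's body presses on something with over 40 N, if the wrist force passes 120 N, or if a joint passes its speed limit or range.

### The arm

A 7-joint arm with a two-finger parallel gripper is mounted at the origin on a cart in front of the work surface, level with it; the furniture and walls round the work are solid. World frame = base frame: x ahead of the robot, y to its left, z up, the work surface at z = 0. Lengths are in m, angles in rad, forces in N, time in s.
With the tool pointing down it reaches from about 0.425 to 0.875 m from the base axis. Payload 9.9 kg.
Tool frame: the origin (TCP) lies at the very end of the fingers, on their centre line; the grasp point (between the pads) lies robot.grip_point_offset behind it (robot.grip_point_offset is the distance from the TCP to the grasp point, in m); z points along the fingers, y is the line along which they close (so a half turn about z gives the same grasp; the last joint's range is limited). The gripper opens to 85 mm and grips with 20 to 120 N. Pads are 22 mm wide; open, the fingers measure 114 mm over their backs; the gripper's body (76 mm by 85 mm) begins 54 mm behind the grasp point. The pads swing forward as they close: fully open they stand 13 mm farther back than shut.
Start: joints at [1.078, 0.576, 0.025, 1.437, -0.015, 1.129, -0.057], TCP at [0.268, -0.619, 0.211] pointing down, gripper open.
Joint ranges: [-2.76, 2.76], [-0.34, 2.15], [-1.52, 1.57], [0.19, 2.46], [-1.09, 4.23], [0.17, 1.99], [-2.82, 2.82]. Speed limits (rad/s): [2.22, 2.22, 3.01, 3.01, 3.14, 3.14, 3.14].

### API

Orientations are given as a rotation vector (axis times angle).
In Python, from bench import robot gives the robot as it stands.
- The arm moves only by the tool shift_gripper, called after "Call:" by a JSON object that holds its "api" and its "payload". Schema: {"type":"object","properties":{"steps":{"type":"array","items":{"type":"array","items":{"type":"array","items":{"type":"number"},"minItems":5,"maxItems":5},"minItems":1,"maxItems":5},"minItems":1,"maxItems":1},"grip_force":{"type":"number"},"only":{"type":"string"},"quiet":{"type":"boolean"},"lines":{"type":"string"}},"required":["steps"],"additionalProperties":false}. steps is a list that holds a single list of rows (three levels of brackets), with 1 to 5 rows, each of 5 numbers: dx, dy, dz in m, then a turn about the tool's z in rad, then the finger opening in m; each row shifts and turns the commanded pose from where the row before left it, along the tool's axes as they then stand; what a row does not reach is not made up. A row lasts 1/12 s, in which the tool goes at most 0.0417 m and 0.125 rad, less where a joint would pass 70% of its speed; a pose out of reach is approached as far as the arm can. The fingers move at their own pace and stop on an object; grip_force is the grip in N (left out, the last holds). Time passes only in rows, so rows that do not move let the fingers close. The tool returns the time, the measured TCP pose, the force, the opening and the grip force at its end. only (a regular expression) keeps the lines of the reply that match it, lines (a string "A,B") keeps lines A to B, and quiet returns only ok. Input that does not fit is refused with a message, and nothing moves.
- robot.observe(): the state, without advancing time (a new reading comes with each control period).
- robot.capture(name): name is "side" or "top" or "wrist"; returns a dict with "color" (420x560x3 uint8, red, green, blue), "fovy" (degrees; the focal length in pixels is half the picture's height over the tangent of half this angle, whatever the lens; pixels are square), "cx", "cy" (the principal point, pixels), "R" (3x3) and "t" (3): a world point X has camera coordinates R X + t; the wrist camera has in their place "T_tool_cam" (4x4, takes a point from camera to tool coordinates, whose origin is the TCP and whose axes are the flange's). Camera axes: x right, y down, z forward; pixel columns grow to the right and rows downward; lengths in m; the calibration is good to about 2 mm. A picture is of the moment at which its call begins: read the wrist's pose just before it. There is no depth.
- robot.hand_in(): hands the job in; it is judged then, once.
The state is a dict: "clock": time; "qpos": joint angles; "joint_vel": joint speeds; "joint_efforts": joint torques, N m; "position": TCP position; "tcp_rot": TCP orientation; "wrist_force": force on the tool from outside, world axes, zero at the start; "moment": the same for the moment, N m; "width": finger opening in m; "grip_force": force on a finger pad.
Only numpy, scipy, OpenCV 4.12 (cv2) and the standard library are available. Lean on these libraries where they do the work, as an engineer would, in place of code of your own. Each camera call takes 0.05 s, during which the arm holds its last target. There are 200 camera calls.

## Working session

There is one attempt and no reset: what is moved stays moved. The work goes in short steps, Python scripts to look and compute and a tool call to move; the robot and the scene stay as the last step left them, time stands still between calls to the robot, and variables do not carry over. Pictures are saved under pics/ and viewed, at most 12 in all, crops included, and the job is handed in when it is done.

```bash
ls; mkdir -p pics
```

Run:
```python
from bench import robot
import cv2,json
import numpy as np
o=robot.observe();print({k:np.round(v,3).tolist() for k,v in o.items()},robot.grip_point_offset)
for n in("side","top"):
    c=robot.capture(n);cv2.imwrite(f"pics/{n}1.png",c["color"][:,:,::-1])
    print(n,c["fovy"],c["cx"],c["cy"],np.array(c["R"]).tolist(),c["t"])
```

```text
bench.py
pics
{'clock': 0.0, 'qpos': [1.078, 0.577, 0.025, 1.438, -0.015, 1.129, -0.056], 'joint_vel': [0.0, -0.001, -0.001, -0.001, -0.001, -0.001, -0.001], 'joint_efforts': [-0.0, -76.576, 2.25, -28.596, 0.015, 0.013, -0.0], 'position': [0.268, -0.619, 0.21], 'tcp_rot': [-3.075, -0.637, 0.001], 'wrist_force': [-0.014, -0.421, 0.466], 'moment': [-0.001, 0.009, 0.013], 'grip_force': 0.0, 'width': 0.086} 0.0187
side 49.58514269357372 279.4022107811705 213.18689490389903 [[-0.8239623187197372, -0.5663685710338113, 0.017684430302187654], [-0.2997708344127365, 0.4092026462124171, -0.8617950111066128], [0.4808570932881055, -0.7153878920403073, -0.5069483403233903]] [0.40156589 0.23145387 0.71159328]
top 46.543671657205266 280.4637713775612 208.4353621893633 [[-0.019584216780656735, -0.9997369550111427, 0.011936466735890819], [-0.9844206712304113, 0.017194910261301447, -0.17498650552363287], [0.17473522972587652, -0.015177478254129542, -0.9844984731559978]] [0.00256773 0.4911675  1.04858649]
```

View pics/side1.png

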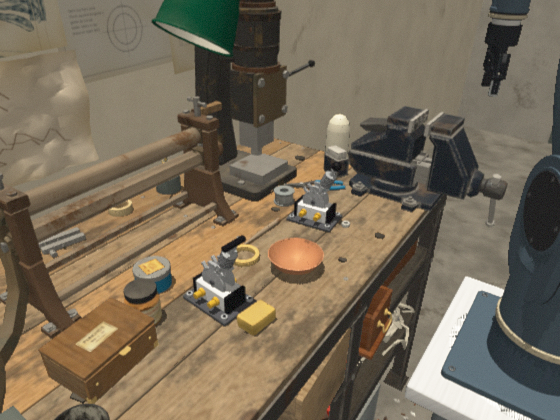

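View pics/top1.png

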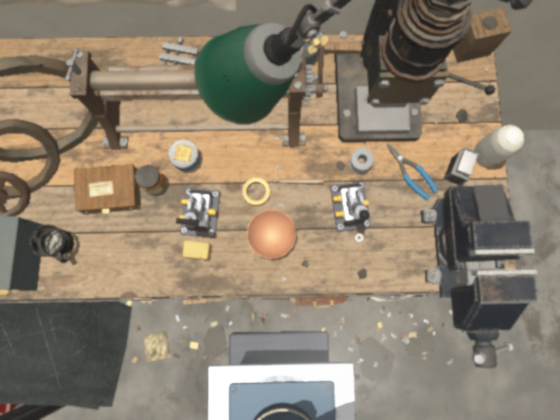

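Crossbar valve is the left one (side ~(222,275), top ~(199,212)). The ball valve is the right one (side ~(318,200), top ~(352,207)). I'll zoom in on the ball valve.

Run:
```python
import cv2,numpy as np
s=cv2.imread("pics/side1.png")[165:235,280:360];t=cv2.imread("pics/top1.png")[175:245,315:395]
f=lambda a:cv2.resize(a,None,fx=5,fy=5,interpolation=cv2.INTER_CUBIC)
cv2.imwrite("pics/crop1.png",np.hstack([f(s),f(t)]))
```

```text
(no output)
```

View pics/crop1.png

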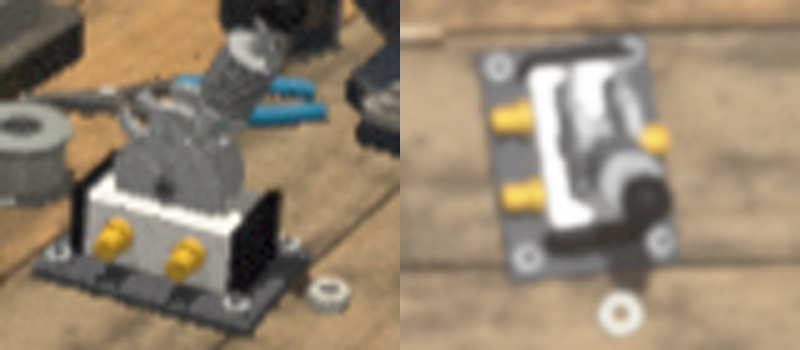

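The crop shows the top-view foot bolts at crop (498,66), (632,50), (660,240), (528,257) and the black ball at (645,197). In the side view the ball is at about (262,8) and the bolts at (60,250), (235,302), (290,243).

Create h.py:
```python
import numpy as np
from scipy.spatial.transform import Rotation as Ro
H=420
def ray(c,p):
    f=H/2/np.tan(np.radians(c["fovy"])/2);R=np.array(c["R"]);t=np.array(c["t"])
    d=R.T@np.array([(p[0]-c["cx"])/f,(p[1]-c["cy"])/f,1]);return -R.T@t,d/np.linalg.norm(d)
def plane(c,p,z):
    o,d=ray(c,p);return o+d*(z-o[2])/d[2]
def tri(c1,p1,c2,p2):
    A=[];b=[]
    for c,p in((c1,p1),(c2,p2)):
        o,d=ray(c,p);P=np.eye(3)-np.outer(d,d);A.append(P);b.append(P@o)
    return np.linalg.lstsq(np.vstack(A),np.hstack(b),rcond=None)[:2]
def proj(c,X):
    f=H/2/np.tan(np.radians(c["fovy"])/2);q=np.array(c["R"])@X+c["t"];return f*q[:2]/q[2]+[c["cx"],c["cy"]]
```

Run:
```python
from h import *
from bench import robot
np.set_printoptions(precision=4,suppress=True)
T=robot.capture("top");S=robot.capture("side")
t=lambda x,y:(315+(x-400)/5-.4,175+y/5-.4)
s=lambda x,y:(280+x/5-.4,165+y/5-.4)
B=np.array([plane(T,t(*p),.007) for p in((498,66),(632,50),(660,240),(528,257))]);print(B)
print("centre",B.mean(0),"sides",[np.linalg.norm(B[i]-B[i-1]) for i in range(4)])
x=(B[0]+B[1]-B[2]-B[3]);print("yaw",np.degrees(np.arctan2(x[1],x[0])))
Bs=np.array([plane(S,s(*p),.007) for p in((60,250),(235,302),(290,243))]);print("side bolts",Bs)
print("ball plane",plane(T,t(645,197),.1453),"tri",tri(T,t(645,197),S,s(262,10)))
```

```text
[[ 0.5443 -0.1334  0.007 ]
 [ 0.5508 -0.1964  0.007 ]
 [ 0.461  -0.205   0.007 ]
 [ 0.4541 -0.1437  0.007 ]]
centre [ 0.5025 -0.1696  0.007 ] sides [np.float64(0.09070531150259979), np.float64(0.06334286822309455), np.float64(0.09029717252948785), np.float64(0.061631929685911316)]
yaw 5.9951566583625135
side bolts [[ 0.5491 -0.1405  0.007 ]
 [ 0.4593 -0.1487  0.007 ]
 [ 0.4642 -0.2107  0.007 ]]
ball plane [ 0.4586 -0.173   0.1453] tri (array([ 0.4638, -0.1715,  0.1421]), array([0.0001]))
```

Add to h.py:
```python
def tool(target,o):
    "target TCP position (world) -> shift in the tool's axes"
    return Ro.from_rotvec(o["tcp_rot"]).inv().apply(np.array(target)-o["position"])
```

```text
(no output)
```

Call:
{"api": "shift_gripper", "payload": {"steps": [[[0,0,-0.04,0.1,0.085],[0,0,-0.04,0.1,0.085],[0,0,-0.04,0.104,0.085],[0,0,-0.03,0,0.085],[0,0,0,0,0.085]]], "grip_force": 40}}

```text
clock: 0.62
position: [0.269, -0.6213, 0.3681]
tcp_rot: [3.128, 0.163, 0.006]
wrist_force: [-0.4, -0.1, -0.3]
width: 0.085
grip_force: 0.0
```

```bash
python3 -c "
from h import *;from bench import robot
o=robot.observe();R=Ro.from_rotvec(o['tcp_rot']).as_matrix();print(R.round(3),tool([.47,-.18,.33],o))"
```

```text
[[ 0.995  0.104  0.004]
 [ 0.104 -0.995 -0.009]
 [ 0.003  0.01  -1.   ]] [ 0.24560232 -0.41838176  0.0348408 ]
```

Call:
{"api": "shift_gripper", "payload": {"steps": [[[0.018,-0.032,0,0,0.085],[0.018,-0.032,0,0,0.085],[0.018,-0.032,0,0,0.085],[0.018,-0.032,0,0,0.085],[0.018,-0.032,0,0,0.085]]]}}

```text
clock: 1.03
position: [0.3414, -0.449, 0.3605]
tcp_rot: [-3.137, -0.165, 0.0]
wrist_force: [0.9, -0.2, 0.3]
width: 0.0851
grip_force: 0.0
```

Call:
{"api": "shift_gripper", "payload": {"steps": [[[0.018,-0.032,0,0,0.085],[0.018,-0.032,0,0,0.085],[0.018,-0.032,0,0,0.085],[0.018,-0.032,0,0,0.085],[0.018,-0.032,0,0,0.085]]]}}

```text
clock: 1.45
position: [0.4141, -0.2805, 0.3608]
tcp_rot: [3.137, 0.165, 0.0]
wrist_force: [1.7, -0.2, -0.1]
width: 0.0849
grip_force: 0.0
```

Call:
{"api": "shift_gripper", "payload": {"steps": [[[0.018,-0.032,0,0,0.085],[0.018,-0.032,0,0,0.085],[0.018,-0.032,0,0,0.085],[0,0,0,0,0.085],[0,0,0,0,0.085]]]}}

```text
clock: 1.87
position: [0.4582, -0.179, 0.3607]
tcp_rot: [-3.136, -0.172, 0.0]
wrist_force: [-0.5, -0.9, 0.4]
width: 0.0846
grip_force: 0.0
```

Run:
```python
from h import *
from bench import robot
import cv2,pickle
o=robot.observe();c=robot.capture("wrist");cv2.imwrite("pics/w1.png",c["color"][:,:,::-1])
pickle.dump((o,c),open("w1.pkl","wb"))
# project nominal points
Rt=Ro.from_rotvec(o["tcp_rot"]).as_matrix();T=np.eye(4);T[:3,:3]=Rt;T[:3,3]=o["position"]
M=np.linalg.inv(T@c["T_tool_cam"]);d=dict(c,R=M[:3,:3],t=M[:3,3])
for X in([.461,-.1755,.1453],[.505,-.1725,.007]):print(proj(d,np.array(X)))
print(o["position"],M.round(3))
```

```text
[281.78993968 170.11699893]
[283.93573564 121.61862632]
[ 0.45819882 -0.17903963  0.36066896] [[ 0.11  -0.994  0.    -0.229]
 [-0.946 -0.105  0.305  0.33 ]
 [-0.303 -0.034 -0.952  0.656]
 [ 0.     0.     0.     1.   ]]
```

View pics/w1.png

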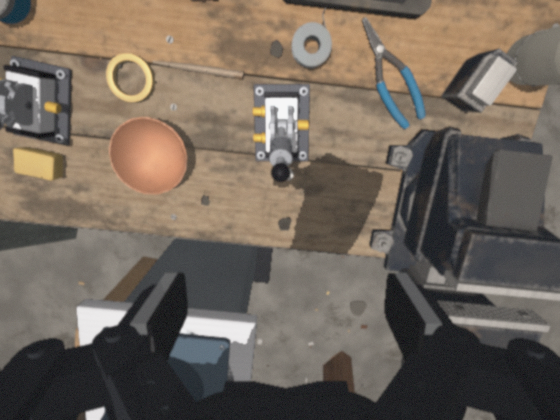

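The wrist view shows the ball at about (281,171.5) and the foot bolts at about (260,91), (304,91), (305,155), (261,155). All are within about 1.5 px of my prediction, and the tool is aligned with the valve.

Run:
```python
from h import *
import pickle,cv2
o,c=pickle.load(open("w1.pkl","rb"))
T=np.eye(4);T[:3,:3]=Ro.from_rotvec(o["tcp_rot"]).as_matrix();T[:3,3]=o["position"]
M=np.linalg.inv(T@c["T_tool_cam"]);d=dict(c,R=M[:3,:3],t=M[:3,3])
g=cv2.cvtColor(c["color"],cv2.COLOR_RGB2GRAY);m=(g<40).astype(np.uint8);m[:155]=0;m[190:]=0;m[:,:265]=0;m[:,297:]=0
n,l,st,ce=cv2.connectedComponentsWithStats(m);i=1+np.argmax(st[1:,4]);print("ball",st[i],ce[i],plane(d,ce[i],.1453))
B=np.array([plane(d,p,.007) for p in((260,91),(304,91),(305,155),(261,155))]);print(B.mean(0),B)
x=B[0]+B[1]-B[2]-B[3];print("yaw",np.degrees(np.arctan2(x[1],x[0])),[np.linalg.norm(B[k]-B[k-1]) for k in range(4)])
```

```text
ball [273 164  16  17 134] [280.65671642 172.        ] [ 0.45874263 -0.17447019  0.1453    ]
[ 0.50157737 -0.17078497  0.007     ] [[ 0.543237   -0.13410187  0.007     ]
 [ 0.55012944 -0.19623956  0.007     ]
 [ 0.46011204 -0.20923215  0.007     ]
 [ 0.45283102 -0.14356629  0.007     ]]
yaw 7.095027468259431 [np.float64(0.09090003185404695), np.float64(0.06251877801397424), np.float64(0.0909501975631171), np.float64(0.06606828609696373)]
```

Run:
```python
from h import *
from bench import robot
o=robot.observe();print(tool([.4739,-.1731,.091],o))
```

```text
[ 0.01730314 -0.00611704  0.26965675]
```

Call:
{"api": "shift_gripper", "payload": {"steps": [[[0.017,-0.006,0,0,0.085],[0,0,0.04,0,0.085],[0,0,0.04,0,0.085],[0,0,0.04,0,0.085],[0,0,0.04,0,0.085]]]}}

```text
clock: 2.33
position: [0.473, -0.1752, 0.1994]
tcp_rot: [3.136, 0.161, 0.001]
wrist_force: [1.6, -0.3, 0.0]
width: 0.0849
grip_force: 0.0
```

Call:
{"api": "shift_gripper", "payload": {"steps": [[[0,0,0.03,0,0.085],[0,0,0.02,0,0.085],[0,0,0.02,0,0.085],[0,0,0,0,0.085],[0,0,0,0,0.085]]]}}

```text
clock: 2.75
position: [0.4728, -0.1747, 0.1304]
tcp_rot: [-3.137, -0.161, 0.003]
wrist_force: [0.3, 0.4, -0.7]
width: 0.085
grip_force: 0.0
```

Run:
```python
from h import *
from bench import robot
import cv2
o=robot.observe();print(o["tcp_rot"],tool([.4739,-.1731,.091],o))
c=robot.capture("wrist");cv2.imwrite("pics/w2.png",c["color"][:,:,::-1])
```

```text
[-3.13730684 -0.16144846  0.00347467] [ 0.00132711 -0.00145387  0.03939656]
```

View pics/w2.png

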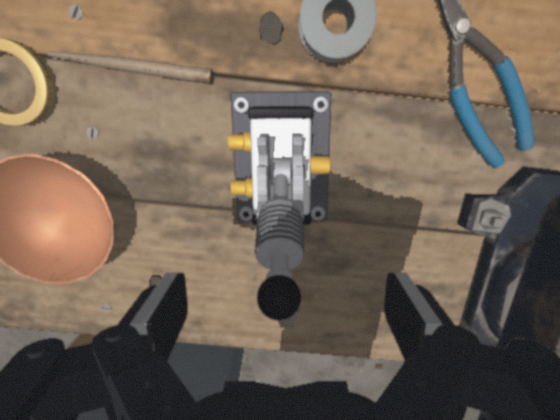

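The ball is at (279,297) with the finger pads on either side at columns ~187 and ~386, so the lever lies between the fingers and is aligned. I'll recheck the lateral offset numerically, then descend.

Run:
```python
from h import *
from bench import robot
o=robot.observe();c=robot.capture("wrist")
T=np.eye(4);T[:3,:3]=Ro.from_rotvec(o["tcp_rot"]).as_matrix();T[:3,3]=o["position"]
M=np.linalg.inv(T@c["T_tool_cam"]);d=dict(c,R=M[:3,:3],t=M[:3,3])
b=plane(d,(279,297),.1453);B=np.mean([plane(d,p,.007) for p in((240,104),(321,104),(318,214),(246,214))],0)
print(b,tool(b,o),B,tool(B,o))
```

```text
[ 0.45873098 -0.17381349  0.1453    ] [-0.01481494 -0.00231825 -0.0139268 ] [ 0.50178863 -0.16914693  0.007     ] [ 0.02851301 -0.00258065  0.12436726]
```

Call:
{"api": "shift_gripper", "payload": {"steps": [[[0.001,-0.001,0.02,0,0.085],[0,0,0.01,0,0.085],[0,0,0.009,0,0.085],[0,0,0,0,0.085],[0,0,0,0,0.085]]]}}

```text
clock: 3.27
position: [0.475, -0.1726, 0.0924]
tcp_rot: [3.137, 0.164, 0.001]
wrist_force: [0.3, -0.1, 0.2]
width: 0.0848
grip_force: 0.0
```

Call:
{"api": "shift_gripper", "payload": {"steps": [[[0,0,0,0,0.02],[0,0,0,0,0.02],[0,0,0,0,0.02],[0,0,0,0,0.02],[0,0,0,0,0.02]]], "grip_force": 50}}

```text
clock: 3.68
position: [0.4746, -0.1718, 0.0921]
tcp_rot: [-3.137, -0.165, 0.0]
wrist_force: [-6.7, 16.0, 22.7]
width: 0.0251
grip_force: 36.8
```

Call:
{"api": "shift_gripper", "payload": {"steps": [[[0,0,0,0,0.02],[0,0,0,0,0.02],[0,0,0,0,0.02]]]}}

```text
clock: 3.93
position: [0.4747, -0.1712, 0.0924]
tcp_rot: [-3.136, -0.166, -0.0]
wrist_force: [-2.4, 4.9, 11.0]
width: 0.0246
grip_force: 48.5
```

Run:
```python
from h import *
from bench import robot
import cv2
c=robot.capture("wrist");s=robot.capture("side")
a=c["color"][150:420,100:460,::-1];b=s["color"][110:245,250:385,::-1]
cv2.imwrite("pics/w3.png",np.hstack([cv2.resize(a,(400,300)),cv2.resize(b,(300,300),interpolation=cv2.INTER_CUBIC)]))
print(robot.observe()["wrist_force"])
```

```text
[-2.18939126  4.86712843 11.05280467]
```

View pics/w3.png

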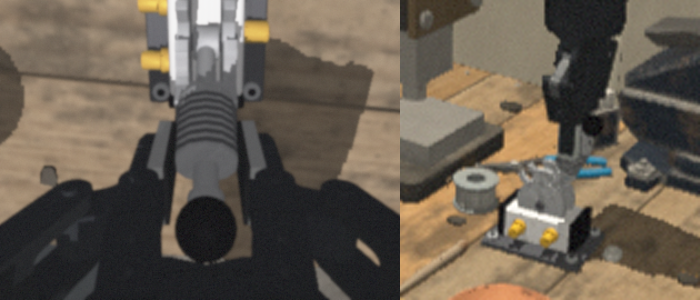

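The pads close on both sides of the knurled collar, with the ball (205,230) clear of the gripper body. Now I lift along the lever.

Call:
{"api": "shift_gripper", "payload": {"steps": [[[-0.002,0,-0.004,0,0.02],[-0.002,0,-0.004,0,0.02],[-0.001,0,-0.003,0,0.02],[0,0,0,0,0.02],[0,0,0,0,0.02]]]}}

```text
clock: 4.45
position: [0.47, -0.1717, 0.1029]
tcp_rot: [-3.136, -0.166, -0.001]
wrist_force: [3.3, 5.5, -3.7]
width: 0.0244
grip_force: 49.4
```

Run:
```python
from h import *
from bench import robot
import cv2
c=robot.capture("wrist");
a=c["color"][150:420,100:460,::-1];b=cv2.imread("pics/w3.png")[:,:400]
cv2.imwrite("pics/w4.png",np.hstack([cv2.resize(a,(400,300)),b]))
```

```text
(no output)
```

View pics/w4.png

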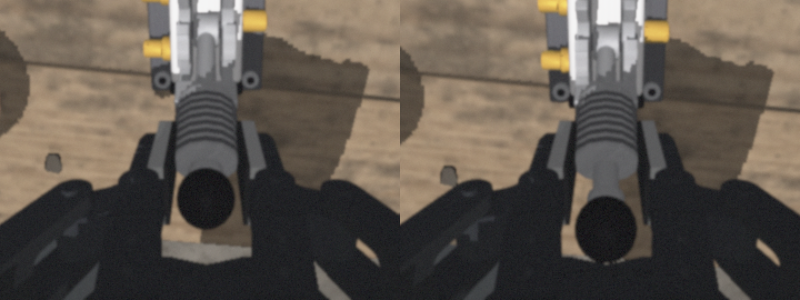

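Collar is lifted by about 11 mm: the ball has moved about 30 px towards it, and the 22 mm ball spans 60 px. Now I swing along the arc.

Call:
{"api": "shift_gripper", "payload": {"steps": [[[0.006,0,-0.0024,0,0.02],[0.006,0,-0.0019,0,0.02],[0.0065,0,-0.0014,0,0.02],[0.0066,0,-0.0009,0,0.02],[0,0,0,0,0.02]]]}}

```text
clock: 4.92
position: [0.4966, -0.1702, 0.1099]
tcp_rot: [3.137, 0.166, 0.003]
wrist_force: [0.3, -0.5, 0.3]
width: 0.0199
grip_force: 0.0
```

Call:
{"api": "shift_gripper", "payload": {"steps": [[[0.0067,0,-0.0002,0,0.02],[0.0067,0,0.0002,0,0.02],[0,0,0,0,0.02]]]}}

```text
clock: 5.17
position: [0.5097, -0.169, 0.1097]
tcp_rot: [3.137, 0.165, 0.003]
wrist_force: [0.3, 0.1, 0.2]
width: 0.0201
grip_force: 0.0
```

```bash
python3 -c "
from h import *;from bench import robot
print(tool([.502,-.170,.052],robot.observe()))"
```

```text
[-0.00789463  0.00014459  0.05765865]
```

Grip was lost: opening is 20 mm with zero force. I'll look before going on.

Run:
```python
from h import *
from bench import robot
import cv2
c=robot.capture("wrist");s=robot.capture("side")
a=c["color"][150:420,100:460,::-1];b=s["color"][130:230,270:370,::-1]
cv2.imwrite("pics/w5.png",np.hstack([cv2.resize(a,(400,300)),cv2.resize(b,(400,400),interpolation=cv2.INTER_CUBIC)[50:350]]))
```

```text
(no output)
```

View pics/w5.png

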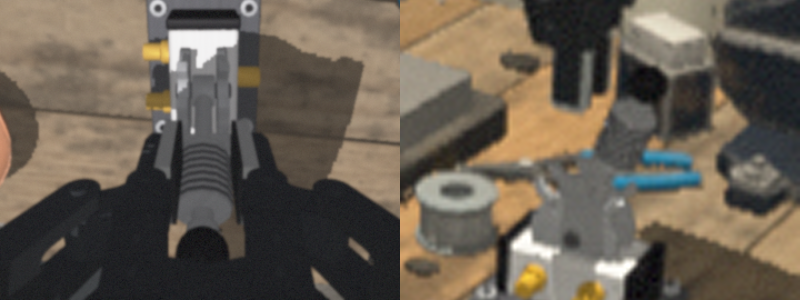

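The lever is still on the robot's side with its collar dropped; the pads slid off forwards. I'll check where the pads really were relative to the collar.

Run:
```python
from h import *
from bench import robot
c=robot.capture("wrist");o=robot.observe();print(o["width"],o["position"])
M=np.linalg.inv(c["T_tool_cam"]);d=dict(c,R=M[:3,:3],t=M[:3,3])
k=lambda X:((proj(d,np.array(X))-[100,150])/.9).round(0)
for z in(0,-.01,-.0187,-.037):print(z,[k([x,-.0123,z]) for x in(-.011,.011)])
# lever in tool frame at the time of the grip (TCP .4747,-.1712,.0924)
for l in(44,63,78,103):
    s,co=np.sin(np.radians(25)),np.cos(np.radians(25))
    P=np.array([.502-.994*s*l/1e3,-.170-.11*s*l/1e3,.052+co*l/1e3])
    q=Ro.from_rotvec([-3.136,-.166,0]).inv().apply(P-[.4747,-.1712,.0924]);print(l,q.round(4),k(q))
```

```text
0.019885206847522326 [ 0.50782953 -0.16902956  0.10936018]
0 [array([178., 140.]), array([177.,  98.])]
-0.01 [array([177., 151.]), array([176., 107.])]
-0.0187 [array([176., 162.]), array([174., 115.])]
-0.037 [array([172., 187.]), array([170., 136.])]
44 [0.0087 0.0018 0.0005] [208. 102.]
63 [ 0.0006  0.0018 -0.0167] [208. 135.]
78 [-0.0057  0.0018 -0.0303] [208. 166.]
103 [-0.0163  0.0018 -0.053 ] [209. 228.]
```

Run:
```python
from h import *
from bench import robot
c=robot.capture("side")
k=lambda X:((proj(c,np.array(X))-[270,130])*4+[400,-50]).round(0)
for z in(.11,.12,.13,.14):print(z,[k([.509+x*.994-y*.11,-.169+x*.11+y*.994,z]) for x in(-.011,.011) for y in(-.01,.01)])
```

```text
0.11 [array([605., 129.]), array([590., 142.]), array([569., 120.]), array([554., 134.])]
0.12 [array([606., 113.]), array([591., 126.]), array([570., 104.]), array([555., 117.])]
0.13 [array([607.,  96.]), array([593., 110.]), array([571.,  88.]), array([556., 101.])]
0.14 [array([608.,  80.]), array([594.,  93.]), array([572.,  72.]), array([557.,  85.])]
```

Both views put the pad tips ~20 mm behind the nominal TCP, so I only caught the collar's top end. I'll back off, reopen and grip lower, watching the force.

Call:
{"api": "shift_gripper", "payload": {"steps": [[[0,0,-0.03,0,0.03],[0,0,-0.03,0,0.085],[0,0,0,0,0.085],[0,0,0,0,0.085],[0,0,0,0,0.085]]]}}

```text
clock: 5.78
position: [0.5075, -0.1689, 0.1692]
tcp_rot: [3.137, 0.164, -0.0]
wrist_force: [0.3, -0.0, -0.7]
width: 0.0768
grip_force: 0.0
```

Call:
{"api": "shift_gripper", "payload": {"steps": [[[-0.017,0,0,0,0.085],[-0.017,0,0,0,0.085],[0,0,0,0,0.085],[0,0,0,0,0.085]]]}}

```text
clock: 6.12
position: [0.473, -0.1725, 0.1686]
tcp_rot: [-3.137, -0.163, 0.003]
wrist_force: [0.1, 0.5, -0.5]
width: 0.0851
grip_force: 0.0
```

Run:
```python
from h import *
from bench import robot
import cv2
o=robot.observe();print(tool([.4737,-.1715,.0855],o))
c=robot.capture("side")["color"][:,:,::-1]
cv2.imwrite("pics/s6.png",cv2.resize(c[70:220,250:400],(600,600),interpolation=cv2.INTER_CUBIC))
```

```text
[ 0.0009452  -0.00087446  0.08309538]
```

View pics/s6.png

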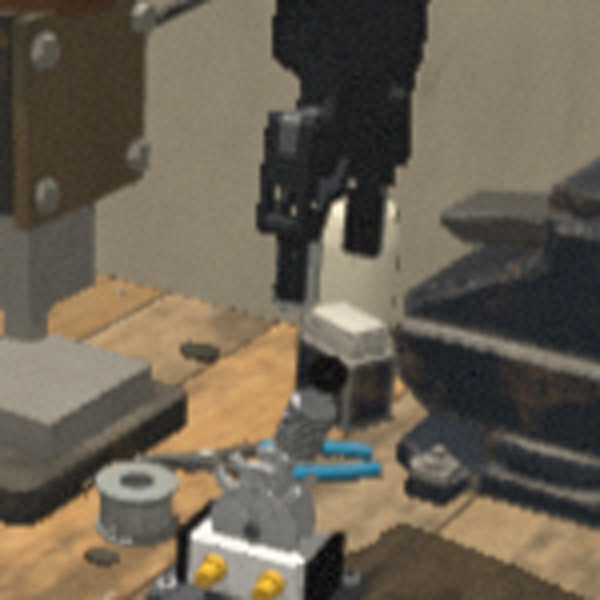

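Near finger tip bottom is at about (290,300), far finger tip at about (362,255), and the body underside at about (340,185). I'll convert these to heights.

Run:
```python
from h import *
from bench import robot
c=robot.capture("side")
k=lambda X:((proj(c,np.array(X))-[250,70])*4).round(0)
R=Ro.from_rotvec([-3.137,-.163,.003])
for z in(0,-.015,-.03,-.06,-.0727,-.09):print(z,[k(R.apply([0,y,z])+[.473,-.1725,.1686]) for y in(-.043,-.057,.043,.057)],k(R.apply([-.038,-.0,z])+[.473,-.1725,.1686]))
```

```text
0 [array([295., 366.]), array([284., 375.]), array([357., 312.]), array([367., 303.])] [394. 352.]
-0.015 [array([297., 339.]), array([286., 348.]), array([360., 286.]), array([369., 278.])] [396. 326.]
-0.03 [array([299., 312.]), array([287., 321.]), array([362., 260.]), array([371., 252.])] [399. 299.]
-0.06 [array([303., 256.]), array([291., 265.]), array([366., 207.]), array([376., 200.])] [404. 244.]
-0.0727 [array([304., 232.]), array([293., 240.]), array([369., 184.]), array([378., 177.])] [407. 220.]
-0.09 [array([307., 198.]), array([295., 206.]), array([371., 153.]), array([381., 146.])] [410. 187.]
```

The whole gripper, body included, sits ~20 mm behind the reported TCP. So I'm aiming for TCP z ≈ 0.073, with a careful final descent.

Call:
{"api": "shift_gripper", "payload": {"steps": [[[0.001,-0.001,0.03,0,0.085],[0,0,0.03,0,0.085],[0,0,0.02,0,0.085],[0,0,0,0,0.085],[0,0,0,0,0.085]]]}}

```text
clock: 6.63
position: [0.475, -0.1709, 0.0887]
tcp_rot: [-3.136, -0.165, 0.003]
wrist_force: [0.3, -0.3, 0.0]
width: 0.085
grip_force: 0.0
```

Call:
{"api": "shift_gripper", "payload": {"steps": [[[0,0,0.005,0,0.085],[0,0,0.005,0,0.085],[0,0,0.005,0,0.085],[0,0,0,0,0.085],[0,0,0,0,0.085]]]}}

```text
clock: 7.05
position: [0.4751, -0.1713, 0.0746]
tcp_rot: [3.137, 0.164, 0.0]
wrist_force: [0.8, 0.1, 0.9]
width: 0.0849
grip_force: 0.0
```

Call:
{"api": "shift_gripper", "payload": {"steps": [[[0,0,0,0,0.02],[0,0,0,0,0.02],[0,0,0,0,0.02],[0,0,0,0,0.02],[0,0,0,0,0.02]]], "grip_force": 60}}

```text
clock: 7.47
position: [0.4751, -0.171, 0.0745]
tcp_rot: [-3.137, -0.165, -0.0]
wrist_force: [-2.5, 2.7, 4.6]
width: 0.0262
grip_force: 59.7
```

Call:
{"api": "shift_gripper", "payload": {"steps": [[[0,0,0,0,0.02],[0,0,0,0,0.02],[0,0,0,0,0.02]]]}}

```text
clock: 7.72
position: [0.475, -0.1709, 0.0745]
tcp_rot: [-3.137, -0.165, 0.0]
wrist_force: [-2.5, 3.2, 5.5]
width: 0.0257
grip_force: 58.7
```

Call:
{"api": "shift_gripper", "payload": {"steps": [[[-0.002,0,-0.004,0,0.02],[-0.002,0,-0.004,0,0.02],[-0.001,0,-0.003,0,0.02],[0,0,0,0,0.02],[0,0,0,0,0.02]]]}}

```text
clock: 8.13
position: [0.4712, -0.1711, 0.084]
tcp_rot: [-3.136, -0.166, -0.001]
wrist_force: [11.2, 1.9, -29.5]
width: 0.0255
grip_force: 63.5
```

Call:
{"api": "shift_gripper", "payload": {"steps": [[[0.006,0,-0.0024,0,0.02],[0.006,0,-0.0019,0,0.02]]]}}

```text
clock: 8.3
position: [0.479, -0.1704, 0.0877]
tcp_rot: [-3.136, -0.164, 0.011]
wrist_force: [-0.9, -2.8, -21.3]
width: 0.0255
grip_force: 62.2
```

Call:
{"api": "shift_gripper", "payload": {"steps": [[[0.0065,0,-0.0012,0,0.02],[0.0066,0,-0.0008,0,0.02]]]}}

```text
clock: 8.47
position: [0.4932, -0.169, 0.0913]
tcp_rot: [-3.136, -0.164, 0.007]
wrist_force: [-3.1, 3.5, -6.1]
width: 0.0256
grip_force: 59.3
```

Call:
{"api": "shift_gripper", "payload": {"steps": [[[0.0067,0,-0.0002,0,0.02],[0.0067,0,0.0002,0,0.02]]]}}

```text
clock: 8.63
position: [0.5069, -0.1675, 0.0917]
tcp_rot: [-3.137, -0.164, 0.006]
wrist_force: [-5.8, 1.4, -4.4]
width: 0.0255
grip_force: 59.1
```

Call:
{"api": "shift_gripper", "payload": {"steps": [[[0.0066,0,0.0008,0,0.02],[0.0065,0,0.0012,0,0.02]]]}}

```text
clock: 8.8
position: [0.5198, -0.1661, 0.0897]
tcp_rot: [-3.137, -0.164, 0.006]
wrist_force: [-8.6, 1.9, -2.3]
width: 0.0253
grip_force: 59.1
```

Call:
{"api": "shift_gripper", "payload": {"steps": [[[0.0063,0,0.0019,0,0.02],[0.0062,0,0.0024,0,0.02],[0,0,0,0,0.02]]]}}

```text
clock: 9.05
position: [0.5339, -0.1645, 0.0853]
tcp_rot: [-3.137, -0.165, 0.002]
wrist_force: [-2.3, 3.4, -5.9]
width: 0.0252
grip_force: 59.1
```

Call:
{"api": "shift_gripper", "payload": {"steps": [[[0.002,0,0.001,0,0.02],[0.002,0,0.001,0,0.02],[0,0,0,0,0.02]]]}}

```text
clock: 9.3
position: [0.5368, -0.1643, 0.0834]
tcp_rot: [-3.137, -0.164, 0.003]
wrist_force: [-4.3, 3.0, -4.7]
width: 0.0253
grip_force: 59.0
```

Call:
{"api": "shift_gripper", "payload": {"steps": [[[0.002,0,0.001,0,0.02],[0,0,0,0,0.02]]]}}

```text
clock: 9.47
position: [0.5387, -0.1641, 0.0825]
tcp_rot: [-3.137, -0.166, 0.003]
wrist_force: [-4.8, 2.5, -3.8]
width: 0.0251
grip_force: 59.0
```

Call:
{"api": "shift_gripper", "payload": {"steps": [[[0.002,0,0.001,0,0.02],[0.002,0,0.001,0,0.02],[0,0,0,0,0.02]]]}}

```text
clock: 9.72
position: [0.5397, -0.164, 0.08]
tcp_rot: [-3.136, -0.165, 0.012]
wrist_force: [-13.6, 1.9, 0.2]
width: 0.0254
grip_force: 59.1
```

Run:
```python
from h import *
from bench import robot
import cv2
s=robot.capture("side")["color"][110:230,270:370,::-1];c=robot.capture("wrist")["color"][150:420,100:460,::-1]
cv2.imwrite("pics/s7.png",np.hstack([cv2.resize(s,(400,480),interpolation=cv2.INTER_CUBIC)[180:],cv2.resize(c,(400,300))]))
```

```text
(no output)
```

View pics/s7.png

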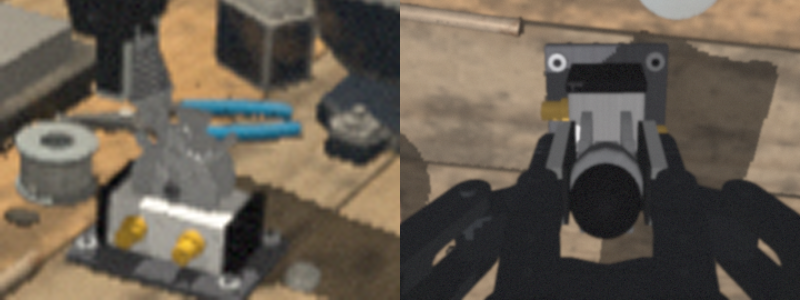

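The lever leans to the far side, against its stop (force rose to 14 N), still gripped. I lower the collar along the lever and release.

Call:
{"api": "shift_gripper", "payload": {"steps": [[[-0.001,0,0.003,0,0.02],[-0.001,0,0.003,0,0.02],[-0.001,0,0.003,0,0.02],[0,0,0,0,0.02]]]}}

```text
clock: 10.15
position: [0.5386, -0.164, 0.0724]
tcp_rot: [-3.137, -0.164, 0.004]
wrist_force: [-12.2, 4.0, 8.2]
width: 0.0254
grip_force: 58.8
```

Call:
{"api": "shift_gripper", "payload": {"steps": [[[0,0,0,0,0.085],[0,0,0,0,0.085],[0,0,0,0,0.085],[0,0,0,0,0.085],[0,0,0,0,0.085]]]}}

```text
clock: 10.57
position: [0.5415, -0.1647, 0.0718]
tcp_rot: [3.137, 0.164, 0.002]
wrist_force: [-0.0, -0.2, -0.1]
width: 0.0835
grip_force: 0.0
```

Call:
{"api": "shift_gripper", "payload": {"steps": [[[0,0,0,0,0.085],[0,0,0,0,0.085],[0,0,0,0,0.085]]]}}

```text
clock: 10.82
position: [0.5409, -0.1644, 0.0714]
tcp_rot: [3.137, 0.165, 0.0]
wrist_force: [-0.1, -0.3, 0.5]
width: 0.0848
grip_force: 0.0
```

Rise clear, then verify numerically (ball and collar position).

Call:
{"api": "shift_gripper", "payload": {"steps": [[[0,0,-0.02,0,0.085],[0,0,-0.03,0,0.085],[0,0,-0.04,0,0.085],[0,0,-0.04,0,0.085],[0,0,-0.01,0,0.085]]]}}

```text
clock: 11.23
position: [0.5434, -0.165, 0.2174]
tcp_rot: [3.135, 0.164, 0.013]
wrist_force: [0.8, -0.3, -0.3]
width: 0.085
grip_force: 0.0
```

Call:
{"api": "shift_gripper", "payload": {"steps": [[[-0.03,0,0,0,0.085],[-0.03,0,0,0,0.085],[-0.03,0,0,0,0.085],[0,0,0,0,0.085],[0,0,0,0,0.085]]]}}

```text
clock: 11.65
position: [0.4502, -0.1743, 0.2118]
tcp_rot: [3.137, 0.162, 0.0]
wrist_force: [1.0, 0.0, 0.3]
width: 0.0852
grip_force: 0.0
```

Run:
```python
from h import *
from bench import robot
import cv2
o=robot.observe();print(o["position"],o["wrist_force"])
S=robot.capture("side");c=robot.capture("wrist")
T=np.eye(4);T[:3,:3]=Ro.from_rotvec(o["tcp_rot"]).as_matrix();T[:3,3]=o["position"]
M=np.linalg.inv(T@c["T_tool_cam"]);d=dict(c,R=M[:3,:3],t=M[:3,3])
s,co=np.sin(np.radians(25)),np.cos(np.radians(25))
X=lambda l:np.array([.502+.994*s*l,-.170+.11*s*l,.052+co*l])
out=[]
for cam in(S,d):
    q=proj(cam,X(.075)).astype(int);y,x=max(q[1]-35,0),max(q[0]-35,0)
    a=cv2.resize(np.ascontiguousarray(cam["color"][y:y+70,x:x+70,::-1]),(400,400),interpolation=cv2.INTER_CUBIC)
    for l in(.044,.078,.103):print(l,((proj(cam,X(l))-[x,y])*400/70).round())
    out.append(a)
cv2.imwrite("pics/fin.png",np.hstack(out))
```

```text
[ 0.45015623 -0.17428131  0.21178045] [0.99624801 0.01886627 0.32437803]
0.044 [228. 276.]
0.078 [199. 198.]
0.103 [177. 140.]
0.044 [203. 307.]
0.078 [202. 191.]
0.103 [202.  83.]
```

View pics/fin.png

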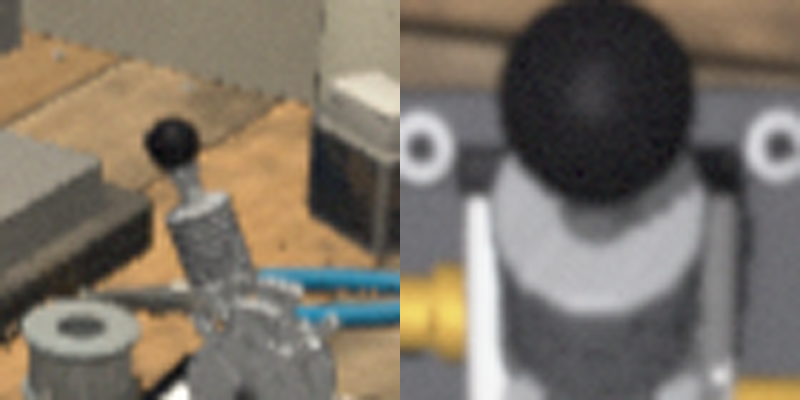

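In the side view the ball is at (171,141) against a predicted (177,140), and the collar top is at about (200,208) against (199,198). So the lever is over and the collar is home. The gripper is clear of everything.

```bash
python3 -c "
from bench import robot
print(robot.hand_in())"
```

```text
the job is handed in; nothing more can be done
None
```

I flipped the ball-topped lever to the far side, the last pictures show its collar fully down, the gripper never went near the crossbar valve, and I handed the job in at about 12 s of the 38 s; the hand-in returned no verdict, and a first grip slipped off before the second one worked.

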